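# Third hand: hold the bench pin against the sprung fence

### The job

Pull the top drawer of the black tool cabinet out to its stop and leave it out, with the screw tin in it. Take the dark wooden bench pin from that drawer, lay it flat on the steel plate of the jig, centred and square with its plain butt end to the sprung fence, and push the fence back with the pin (not with the hand itself) at a steady 9 N or so, pointer in the green, never driving the fence to the end of its travel. Finish while still holding the pin pressed like that so that I can screw it down, and do not disturb the cone and the jar.

Things in the scene. Friction and masses are not known exactly. Their poses are not given: they have to be found in the camera images.
- cabinet: Black steel tool cabinet standing on the bench, fixed, 240 deep (x) x 280 wide (y) x 120 high mm, two drawers one above the other. Origin: centre of its underside. Its x axis points from the drawer fronts to the back, z up; the drawers slide out along -x. Its front (drawer faces when shut) is 120 mm on the -x side of the origin; the carcass top starts 105 mm on the -x side.
- cabinet_drawer0 (a joint): How far the top drawer is out, in m: 0 shut, 0.1656 at its stop; starts up to 0.02 open. About 1 N of friction; stays where it is left. Inside 195 deep (x) x 238 wide (y) mm; plywood floor 70 mm above the bench, walls 28 mm above the floor; the black front panel is 15 mm thick.
- cabinet_drawer0_handle (a point): Middle of the bar handle of the top drawer: a steel bar 11 mm thick, 120 mm long along the cabinet's y, 35 mm in front of the drawer face (29 mm free behind the bar), its axis 88 mm above the bench, 32 mm below the cabinet's top. Moves with the drawer. Axes as the cabinet's.
- drawer_floor (a point): Centre of the inner floor of the top drawer; moves with the drawer. Axes as the cabinet's.
- pin: Bench pin: dark walnut block 90 long (x) x 38 wide (y) x 26 high (z) mm, about 65 g, with a V notch 30 mm deep in its -x end and a plain butt end at +x; two brass-rimmed screw holes on top. Origin: centre of its underside; butt face 45 mm to +x of it. Starts flat on the drawer floor, left or right, butt end roughly towards the cabinet's back, and rides along with the drawer.
- pin_butt (a point): Middle of the pin's plain butt face, 13 mm above its underside; axes as the pin's.
- tin: Bystander: round screw tin, aluminium with a brass-coloured lid, 45 diameter x 24 high mm, 90 g, loose on the drawer floor beside the pin. Origin: centre of its underside.
- jig: The mounting jig, fixed to the bench: steel plate 240 long (x) x 110 wide (y) x 8 thick mm, with a blue block (36 high above the plate) across its +x end. Origin: centre of its underside; the top of the plate is 8 mm above it. Its x axis points the way the pin is to be pushed, towards the fence. The plate is free from 120 mm on the -x side of the origin up to the fence.
- fence: Sprung fence of the jig: upright aluminium plate 10 thick (x) x 70 wide (y) x 34 high mm. Origin: middle of the lower edge of its front face (which the pin meets), 1 mm above the plate; axes as the jig's. At rest 30 mm on the +x side of the jig's origin; slides to +x, 30 mm at most, against a spring of 0.5 N per mm without preload: 18 mm of travel is 9 N, 12 to 24 mm is 6 to 12 N.
- scale (a point): Middle of the green field of the colour scale on the plate, along its -y edge, over which the fence's red pointer (a thin tab whose middle is 5 mm behind the front face) moves: yellow 0 to 12 mm of travel, green 12 to 24, red 24 to 30. Fixed on the jig; axes as the jig's.
- cone: Bystander: pale wooden ring cone standing on the bench, 42 base diameter x 105 high mm, loose. Origin: centre of its underside.
- jar: Bystander: amber glass jar with a black cap standing on the bench, 52 diameter x 62 high mm, loose. Origin: centre of its underside.

How it is judged (in metres and radians):
On the way, in this order (a step that is already met when the one before it is completed fails the run):
1. the top drawer is out at its stop (within 5 mm), the pin still lying in it (value of joint cabinet_drawer0 above 0.1606 m and distance between pin and drawer_floor below 0.125 m), for 0.2 s.
2. the pin has been taken out of the drawer (distance between pin and drawer_floor above 0.16 m), for 0.1 s.
At the end, for the whole second after the job is handed in: Last second: fingers still on the pin, its butt pressing the fence with 6-12 N (11-25 mm back), flat (3 mm, 0.08 rad), square (0.1 rad), centred (10 mm), still; robot off the fence; drawer out over 150 mm, tin upright in it; cone and jar upright, within 20 mm of their start (value of joint cabinet_drawer0 above 0.15 m and contact force between pin and fence between 6 and 12 N and x of fence in the frame of jig between 0.041 and 0.055 m and contact force between the fingers and pin above 2 N and contact force between each of the arm, the fingers and fence below 0.5 N and z of pin in the frame of jig between 0.006 and 0.011 m and angle between pin's own z axis and vertical below 0.08 rad and angle between the x axis of pin and the x axis of jig, either way round below 0.1 rad and x of pin_butt in the frame of fence above -0.005 m and y of pin in the frame of jig between -0.01 and 0.01 m and linear speed of pin below 0.01 m/s and distance between tin and drawer_floor below 0.125 m and angle between each of tin, cone, jar's own z axis and vertical below 0.2 rad and distance of each of cone, jar from where it was at the start of the episode below 0.02 m); the arm keeps its last pose, push and grip.
It fails at once if the sprung fence was driven to the end of its travel (x of fence in the frame of jig above 0.0585 m).
It fails at once if the cone or the jar was knocked over or shifted more than 30 mm (distance of any of cone, jar from where it was at the start of the episode above 0.03 m).
It fails at once if the screw tin was tipped or taken out of the drawer (angle between tin's own z axis and vertical above 0.6 rad or distance between tin and drawer_floor above 0.15 m).
It also fails if it takes over 62 s, if anything falls off the work surface, if the arm or the gripper's body presses on something with over 40 N, if the wrist force passes 120 N, or if a joint passes its speed limit or range.

### The arm

A 6-joint arm with a two-finger parallel gripper is mounted at the origin on the work surface. World frame = base frame: x ahead of the robot, y to its left, z up, the work surface at z = 0. Lengths are in m, angles in degrees, forces in N, time in s.
With the tool pointing down it reaches from about 0.225 to 0.725 m from the base axis. Payload 3.1 kg.
Tool frame: the origin (TCP) lies between the finger pads; the fingertips stand 11 mm ahead of it and the grasp point (between the pads) lies 8 mm behind it (r.nose_length is the distance from the TCP to the fingertips, in m); z points along the fingers, y is the line along which they close (so a half turn about z gives the same grasp; the last joint's range is limited). The gripper opens to 85 mm and grips with 20 to 120 N. Pads are 22 mm wide; open, the fingers measure 114 mm over their backs; the gripper's body (76 mm by 85 mm) begins 54 mm behind the grasp point. The pads swing forward as they close: fully open they stand 13 mm farther back than shut.
Start: joints at [-80.604, 2.75, 5.684, 92.934, 0, 82.678], TCP at [0.151, -0.503, 0.242] pointing down, gripper open.
Joint ranges: [-166.93, 166.93], [-56.73, 111.36], [-69.38, 81.34], [-121.58, 131.49], [-85.45, 84.26], [-180, 180]. Speed limits (degrees/s): [159.86, 159.86, 180, 180, 180, 180].

### API

Orientations are given as [roll, pitch, yaw] about the fixed x, y, z axes, in that order (R = Rz(yaw) Ry(pitch) Rx(roll)).
In Python, from bench import read_state, viewer, job, r gives the robot as it stands.
- The arm moves only by the tool servo_tool, never from a script. Its argument "steps" is a list of rows, each a list of 2 entries, a list of its own where there are three numbers: the shift along the world's x, y, z scaled (see below), then the turn, a rotation vector about the world's x, y, z scaled (see below). In form: [[[x, y, z], [ax, ay, az]], ...]. A call has 1 to 20 rows; each row shifts and turns the commanded pose from where the row before left it; what a row does not reach is not made up. The controller multiplies each number of a shift by 4 cm and each number of a turn by 5 degrees. A row lasts 1/12 s, in which the tool goes at most 41.7 mm and 7.16 degrees, less where a joint would pass 70% of its speed; a pose out of reach is approached as far as the arm can. A call with a number of a shift or a turn outside -1 to 1 is refused whole. A call with a gripper value outside its range is refused whole. "claw" is the closure in counts, from 0 (fully open) to 255 (shut), set as the call begins (left out, the last holds). The fingers move at their own pace and stop on an object; the grip force is fixed at half the most. Time passes only in rows, so rows that do not move let the fingers close. It gives the time, the measured TCP pose, the force, the opening and the grip force at its end, in the units of the state.
- read_state(): the state, without advancing time (a new reading comes with each control period).
- viewer.grab_frame(name): name is "scene" or "top"; returns a dict with "img" (420x560x3 uint8, blue, green, red), "fx", "fy", "cx", "cy" (pixels), "world_to_cam" (4x4, takes a point from world to camera coordinates). Camera axes: x right, y up, looking along -z (the intrinsics and any distortion apply to the point x, -y, -z); pixel columns grow to the right and rows downward; lengths in m; the calibration is good to about 2 mm. A picture is of the moment at which its call begins. There is no depth.
- job.finish_job(): hands the job in; it is judged then, once.
Trained networks look in a picture, given as the dict that the camera call returned (one of the last four; its "shot" number tells which), for a name from the list of things; names that differ only in an ending like _2 or _b are one class to them, and where a whole thing is asked for, a point or a joint stands for the part that bears it (a point fixed in the world has none). Each returns a list of dicts, best first, with "confidence" (0 to 1); they miss things now and then, are a little off and sometimes report something else, mostly with a low value. They report only what shows in the picture. A call takes as long as a camera call.
- viewer.outline_of(query, picture): "mask" (420x560 bool, what is visible of it) and "rect" ([centre column, centre row, width, height] in pixels, round what is visible of it).
The state is a dict: "time": time; "joint_positions": joint angles; "joint_velocities": joint speeds; "joint_efforts": joint torques, N m; "tool_pos": TCP position; "eef_rot": TCP orientation; "ft_force": force on the tool from outside, world axes, zero at the start; "wrist_torque": the same for the moment, N m; "gripper_width": opening from 0.0 (shut) to 1.0 (fully open); "finger_force": force on a finger pad.
Only numpy, scipy, OpenCV 4.12 (cv2) and the standard library are available. Lean on these libraries where they do the work, as an engineer would, in place of code of your own. Each camera call takes 0.05 s, during which the arm holds its last target. There are 200 camera calls.

## Working session

There is one attempt and no reset: what is moved stays moved. The work goes in short steps, Python scripts to look and compute and a tool call to move; the robot and the scene stay as the last step left them, time stands still between calls to the robot, and variables do not carry over. Pictures are saved under pics/ and viewed, at most 10 in all, crops included, and the job is handed in when it is done.

Besides the shell and the picture viewer there is one more tool, called after ">>>" as name(argument=value, ...) on one line, values as JSON. servo_tool: Moves the arm, as the interface text tells. Its arguments: {"type":"object","properties":{"steps":{"type":"array"},"claw":{"type":"number"}},"required":["steps"]}

```bash
mkdir -p pics; ls; cat > h.py <<'E'
import numpy as np, cv2
from bench import read_state, viewer, job, r
def ray(p,u,v):
    T=np.array(p["world_to_cam"]);R=T[:3,:3];c=-R.T@T[:3,3]
    d=R.T@np.array([(u-p["cx"])/p["fx"],-(v-p["cy"])/p["fy"],-1.]);return c,d
def at(p,u,v,z):
    c,d=ray(p,u,v);return c+d*(z-c[2])/d[2]
def proj(p,X):
    T=np.array(p["world_to_cam"]);q=T[:3,:3]@np.array(X)+T[:3,3]
    return p["cx"]+p["fx"]*q[0]/-q[2], p["cy"]-p["fy"]*q[1]/-q[2]
E
python3 - <<'E'
from h import *
ps={n:viewer.grab_frame(n) for n in("scene","top")}
for n,p in ps.items():
    cv2.imwrite(f"pics/{n}0.png",p["img"]); print(n,p["fx"],p["fy"],p["cx"],p["cy"],[k for k in p],ray(p,p["cx"],p["cy"]))
    for q in ["cabinet","cabinet_drawer0_handle","pin","tin","jig","fence","cone","jar"]:
        o=viewer.outline_of(q,p)
        print(q,[(round(a["confidence"],2),np.round(a["rect"]).tolist()) for a in o[:2]])
print(read_state())
E
```

```text
pics
scene 517.2504264024378 517.2504264024378 286.9711286182626 206.81353863176324 ['img', 'fx', 'fy', 'cx', 'cy', 'world_to_cam', 'shot'] (array([ 1.47829624, -0.57066295,  1.21752754]), array([-0.59341089,  0.32098579, -0.73812711]))
cabinet [(0.64, [394.0, 219.0, 131.0, 110.0])]
cabinet_drawer0_handle [(0.91, [368.0, 182.0, 78.0, 38.0])]
pin []
tin [(0.56, [229.0, 231.0, 64.0, 66.0])]
jig [(0.67, [227.0, 232.0, 62.0, 67.0])]
fence [(0.54, [231.0, 234.0, 26.0, 19.0])]
cone [(0.53, [198.0, 286.0, 16.0, 28.0])]
jar [(0.67, [155.0, 220.0, 21.0, 19.0]), (0.15, [199.0, 286.0, 12.0, 27.0])]
top 466.31185931472623 466.31185931472623 284.4454232802854 218.19872985740892 ['img', 'fx', 'fy', 'cx', 'cy', 'world_to_cam', 'shot'] (array([ 0.4482189, -0.1033522,  1.3604997]), array([ 0.09022458,  0.02004629, -0.99571968]))
cabinet [(0.79, [189.0, 167.0, 109.0, 113.0]), (0.41, [403.0, 186.0, 18.0, 20.0])]
cabinet_drawer0_handle [(0.85, [188.0, 208.0, 104.0, 24.0])]
pin []
tin []
jig [(0.82, [343.0, 245.0, 38.0, 86.0])]
fence [(0.43, [347.0, 233.0, 18.0, 4.0])]
cone [(0.62, [401.0, 185.0, 20.0, 18.0])]
jar [(0.85, [417.0, 284.0, 23.0, 20.0])]
{'time': 0.9, 'joint_positions': array([-8.06039776e+01,  2.74881604e+00,  5.68398068e+00,  9.29344215e+01,
        3.97634464e-04,  8.26775027e+01]), 'joint_velocities': array([ 0.04291502, -0.07181899,  0.08412924,  0.09102257, -0.00158315,
       -0.04820718]), 'joint_efforts': array([-1.59364448e-03, -3.38639653e+01,  3.20157230e+01,  9.71091395e-04,
       -2.22955132e-04,  3.05837489e-06]), 'tool_pos': array([ 0.15101416, -0.50280065,  0.24232621]), 'eef_rot': array([ 1.79999212e+02, -2.99670875e-04,  1.67185197e+01]), 'ft_force': array([-0.1511601 , -0.55556571,  0.96312461]), 'wrist_torque': array([-0.00724379, -0.01297437,  0.021997  ]), 'finger_force': 0.0, 'gripper_width': 1.0023365328468385}
```

```bash
python3 -c "
import cv2
a=cv2.imread('pics/top0.png')
cv2.imwrite('pics/top0c.png',cv2.resize(a[90:330,110:450],None,fx=2.35,fy=2.35,interpolation=cv2.INTER_CUBIC))"
```

```text
(no output)
```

View pics/top0c.png

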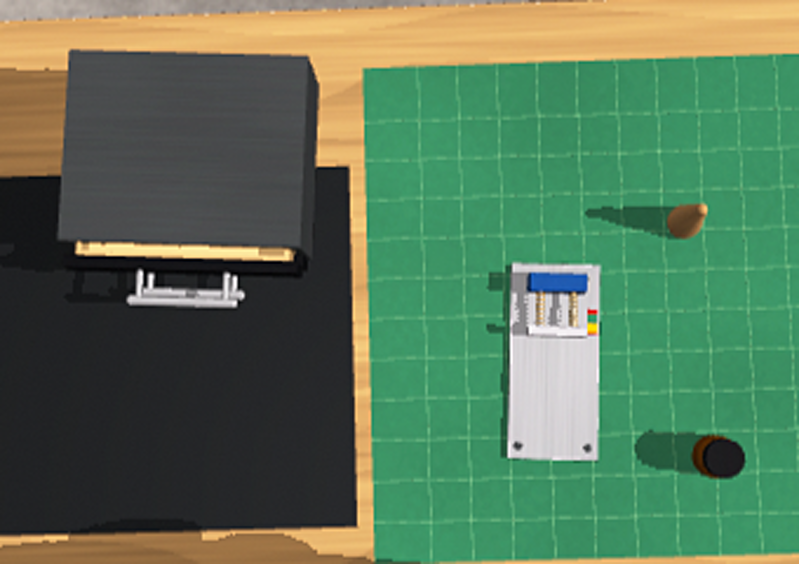

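View pics/scene0.png

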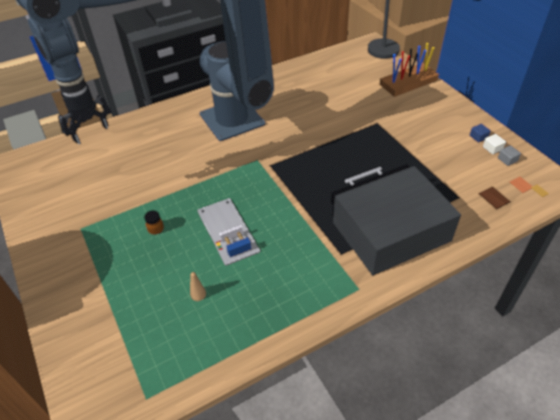

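The top view shows the cabinet at left (carcass top corners at crop pixels ~(70,50),(308,57),(58,240)), its top-drawer bar at (128–238, ~301), the jig at (508–600, 264–459) with the fence at ~y 332, the cone at (688,222) and the jar at (715,457). The scene view agrees.

```bash
python3 - <<'E'
from h import *
p=viewer.grab_frame("top")
f=lambda x,y:(x/2.35+110-.3,y/2.35+90-.3)
for n,z,c in [("cabtop",.12,[(70,50),(308,57),(58,240)]),("handle",.0935,[(128,301),(238,304)]),("lowhandle",.03,[(145,293),(243,296)]),
  ("jig",.008,[(512,264),(600,264),(598,459),(508,459)]),("fencetop",.043,[(528,334),(588,336)]),("blue",.044,[(529,273),(588,275)]),("cone",0,[(684,225)]),("jar",.062,[(722,457)])]:
    print(n,[np.round(at(p,*f(*a),z)[:2],4).tolist() for a in c])
o=viewer.outline_of("jig",p)[0]
cs,_=cv2.findContours(o["mask"].astype(np.uint8),cv2.RETR_EXTERNAL,cv2.CHAIN_APPROX_NONE)
c=max(cs,key=len).reshape(-1,2); w=np.array([at(p,*a,.008)[:2] for a in c],np.float32)
print("jigrect",cv2.minAreaRect(w*1000))
for q in ("cabinet_drawer0_handle",):
    o=viewer.outline_of(q,p)[0]["mask"]; ys,xs=np.nonzero(o); print(xs.min(),xs.max(),ys.min(),ys.max())
# handle bar by brightness
g=cv2.cvtColor(p["img"],cv2.COLOR_BGR2GRAY)
print(g[205:225,164:216:4])
E
```

```text
cabtop [[0.8683, 0.3116], [0.8501, 0.0329], [0.6445, 0.3255]]
handle [[0.5741, 0.2522], [0.5667, 0.1233]]
lowhandle [[0.5897, 0.249], [0.5823, 0.1284]]
jig [[0.6143, -0.2032], [0.6109, -0.3119], [0.3718, -0.2991], [0.3747, -0.1896]]
fencetop [[0.5247, -0.2167], [0.5202, -0.2884]]
blue [[0.5983, -0.2206], [0.5937, -0.2914]]
cone [[0.6576, -0.4197]]
jar [[0.3732, -0.4356]]
jigrect ((492.5495300292969, -250.1534881591797), (112.99555206298828, 245.6271514892578), 87.5062255859375)
137 238 193 221
[[ 13  86   5   4   4   3   4   5   8   9  10   9  17]
 [ 32 132  28   8  20  20  17  13  11  14  13  15   5]
 [ 37 159  50  16  37  37  38  30  22  32  30  60  19]
 [ 36 164  51  13  37  35  37  37  25  38  37  93  35]
 [ 37 164  52  16  36  35  37  37  25  37  35  96  33]
 [ 36 171  56  13  35  35  36  35  24  37  46 100  35]
 [ 37 182  63  10  29  31  31  35  22  34  49 115  33]
 [ 32 188 124  98 108  67  65  45  30  31  51 140  29]
 [ 21 194 205 199 203 162 158  99 129 119 106 153 112]
 [ 19 197 198 201 203 214 215 143 217 213 170 184 210]
 [ 40 193 162 167 168 173 185 113 197 200 141 202 215]
 [113 190 158 154 138 130 151 117 163 168 132 168 199]
 [173 210 213 215 214 211 204 194 186 189 162 161 138]
 [143 188 194 200 200 203 201 203 203 210 210 213  29]
 [ 45 125 133 139 146 153 164 170 183 188 195 200  34]
 [ 32  27  29  35  46  57  79  87 123 124 134 136  37]
 [ 35  33  34  33  32  31  31  29  28  27  31  36  37]
 [ 35  36  36  35  36  35  35  36  36  36  35  36  37]
 [ 35  36  35  37  37  37  36  36  36  37  37  38  38]
 [ 35  36  35  36  37  37  37  36  37  38  37  36  37]]
```

>>> servo_tool(steps=[[[0.525,0.863,0],[0,0,0.697]],[[0.525,0.863,0],[0,0,0.697]],[[0.525,0.863,0],[0,0,0.697]],[[0.525,0.863,0],[0,0,0.697]],[[0.525,0.863,0],[0,0,0.697]],[[0.525,0.863,0],[0,0,0.697]],[[0.525,0.863,0],[0,0,0.697]],[[0.525,0.863,0],[0,0,0.697]],[[0.525,0.863,0],[0,0,0.697]],[[0.525,0.863,0],[0,0,0.697]],[[0.525,0.863,0],[0,0,0.697]],[[0.525,0.863,0],[0,0,0.697]],[[0.525,0.863,0],[0,0,0.697]],[[0.525,0.863,0],[0,0,0.697]],[[0.525,0.863,0],[0,0,0.697]],[[0.525,0.863,0],[0,0,0.697]],[[0.525,0.863,0],[0,0,0.697]],[[0.525,0.863,0],[0,0,0.697]],[[0.525,0.863,0],[0,0,0.697]],[[0.525,0.863,0],[0,0,0.697]]], claw=183)

```text
time: 2.72
tool_pos: [0.5717, 0.1897, 0.2422]
eef_rot: [180.0, 0.0, 86.6]
ft_force: [0.6, -0.4, -0.1]
gripper_width: 0.284
finger_force: 0.0
```

>>> servo_tool(steps=[[[-0.03,0,-0.9],[0,0,0]],[[0,0,-0.9],[0,0,0]],[[0,0,-0.9],[0,0,0]],[[0,0,-0.3],[0,0,0]],[[0,0,-0.2],[0,0,0]]])

```text
time: 3.13
tool_pos: [0.5675, 0.1872, 0.1107]
eef_rot: [-179.6, 0.1, 86.4]
ft_force: [0.5, 0.3, 0.1]
gripper_width: 0.281
finger_force: 0.0
```

>>> servo_tool(steps=[[[0,0,-0.2],[0,0,0]],[[0,0,-0.2],[0,0,0]],[[0,0,-0.2],[0,0,0]],[[0,0,-0.2],[0,0,0]]])

```text
time: 3.47
tool_pos: [0.5713, 0.1877, 0.084]
eef_rot: [179.8, -0.1, 86.4]
ft_force: [0.0, 0.1, -0.8]
gripper_width: 0.281
finger_force: 0.0
```

>>> servo_tool(steps=[[[0,0,0],[0,0,0]],[[0,0,0],[0,0,0]],[[0,0,0],[0,0,0]],[[0,0,0],[0,0,0]],[[0,0,0],[0,0,0]]], claw=255)

```text
time: 3.88
tool_pos: [0.5695, 0.1874, 0.0818]
eef_rot: [-179.9, 0.0, 86.4]
ft_force: [0.6, -1.4, -5.0]
gripper_width: 0.107
finger_force: 58.3
```

>>> servo_tool(steps=[[[-0.2,0.012,0],[0,0,0]],[[-0.374,0.023,0],[0,0,0]],[[-0.374,0.023,0],[0,0,0]],[[-0.374,0.023,0],[0,0,0]],[[-0.374,0.023,0],[0,0,0]],[[-0.374,0.023,0],[0,0,0]],[[-0.374,0.023,0],[0,0,0]],[[-0.374,0.023,0],[0,0,0]],[[-0.374,0.023,0],[0,0,0]],[[-0.25,0.015,0],[0,0,0]],[[-0.15,0.009,0],[0,0,0]],[[0,0,0],[0,0,0]]])

```text
time: 4.88
tool_pos: [0.4239, 0.1962, 0.0818]
eef_rot: [-179.9, 0.0, 86.5]
ft_force: [-1.5, -1.0, -5.7]
gripper_width: 0.104
finger_force: 59.2
```

>>> servo_tool(steps=[[[-0.1,0.006,0],[0,0,0]],[[-0.1,0.006,0],[0,0,0]],[[-0.05,0.003,0],[0,0,0]],[[0,0,0],[0,0,0]]])

```text
time: 5.22
tool_pos: [0.4187, 0.1965, 0.0819]
eef_rot: [179.7, 0.1, 86.4]
ft_force: [6.8, -2.7, -13.4]
gripper_width: 0.101
finger_force: 58.9
```

>>> servo_tool(steps=[[[0.05,0,0],[0,0,0]],[[0,0,0],[0,0,0]],[[0,0,0],[0,0,0]],[[0,0,0.25],[0,0,0]],[[0,0,0.5],[0,0,0]],[[0,0,0.9],[0,0,0]],[[0,0,0.9],[0,0,0]],[[0,0,0.9],[0,0,0]]], claw=183)

```text
time: 5.88
tool_pos: [0.4178, 0.1972, 0.2232]
eef_rot: [179.9, -0.0, 86.4]
ft_force: [1.2, 0.9, -0.2]
gripper_width: 0.282
finger_force: 0.0
```

>>> servo_tool(steps=[[[0,-0.4,0],[0,0,1]],[[0,-0.4,0],[0,0,1]],[[0,-0.4,0],[0,0,1]],[[0,-0.4,0],[0,0,1]],[[0,-0.4,0],[0,0,1]],[[0,-0.4,0],[0,0,1]],[[0,-0.4,0],[0,0,1]],[[0,-0.4,0],[0,0,1]],[[0,-0.4,0],[0,0,1]],[[0,-0.4,0],[0,0,1]],[[0,-0.4,0],[0,0,1]],[[0,-0.4,0],[0,0,1]],[[0,-0.4,0],[0,0,1]],[[0,-0.4,0],[0,0,1]],[[0,-0.4,0],[0,0,1]],[[0,-0.4,0],[0,0,1]],[[0,-0.4,0],[0,0,1]],[[0,-0.4,0],[0,0,1]]], claw=80)

```text
time: 7.38
tool_pos: [0.4185, -0.0917, 0.2222]
eef_rot: [-180.0, 0.1, 176.7]
ft_force: [-0.1, -0.2, 0.8]
gripper_width: 0.689
finger_force: 0.0
```

```bash
python3 - <<'E'
from h import *
p=viewer.grab_frame("top")
o=viewer.outline_of("pin",p); 
for a in o[:3]:
    cs,_=cv2.findContours(a["mask"].astype(np.uint8),0,1); c=max(cs,key=len).reshape(-1,2)
    w=np.array([at(p,*x,.096)[:2] for x in c],np.float32)*1000
    print(a["confidence"],a["rect"],cv2.minAreaRect(w))
for a in viewer.outline_of("tin",p)[:2]: print("tin",a["confidence"],a["rect"],at(p,*a["rect"][:2],.094))
a=p["img"][120:300,110:290]; cv2.imwrite("pics/d1.png",cv2.resize(a,None,fx=3.3,fy=3.3,interpolation=cv2.INTER_CUBIC))
s=read_state(); print(s["gripper_width"],s["ft_force"])
E
```

```text
0.98 [206.2, 224.4, 19.7, 36.8] ((554.1341552734375, 139.0043182373047), (90.29876708984375, 41.717838287353516), 7.911107540130615)
0.66 [165.6, 223.7, 22.1, 16.2] ((563.5778198242188, 247.93133544921875), (47.1580924987793, 41.20982360839844), 88.30322265625)
0.17 [183.2, 233.2, 102.3, 84.6] ((526.0753784179688, 193.55213928222656), (279.21270751953125, 224.77798461914062), 85.70762634277344)
tin 0.57 [167.1, 222.7, 20.7, 14.3] [0.56029249 0.24407317 0.094     ]
0.6893980244844249 [-0.42298495 -0.12996529 -0.73656118]
```

View pics/d1.png

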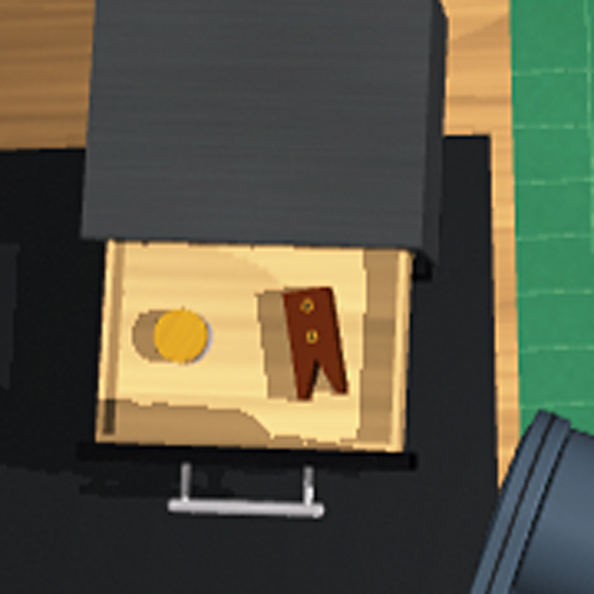

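The drawer is out. The tin is at the left (crop ~(180,335)) and the pin at the right, butt up: corners ~(283,293),(333,288),(348,392),(300,400), yaw about 8°.

>>> servo_tool(steps=[[[0.341,0.58,0],[0,0,0.224]],[[0.341,0.58,0],[0,0,0.224]],[[0.341,0.58,0],[0,0,0.224]],[[0.341,0.58,0],[0,0,0.224]],[[0.341,0.58,0],[0,0,0.224]],[[0.341,0.58,0],[0,0,0.224]],[[0.341,0.58,0],[0,0,0.224]],[[0.341,0.58,0],[0,0,0.224]],[[0.341,0.58,0],[0,0,0.224]],[[0.341,0.58,0],[0,0,0.224]],[[0,0,-0.8],[0,0,0]],[[0,0,-0.8],[0,0,0]],[[0,0,-0.8],[0,0,0]],[[0,0,-0.4],[0,0,0]],[[0,0,0],[0,0,0]]])

```text
time: 8.78
tool_pos: [0.5504, 0.1419, 0.1034]
eef_rot: [180.0, -0.6, -172.4]
ft_force: [-0.8, -0.5, -0.3]
gripper_width: 0.683
finger_force: 0.0
```

>>> servo_tool(steps=[[[0,0,-0.15],[0,0,0]],[[0,0,-0.15],[0,0,0]],[[0,0,0],[0,0,0]]])

```text
time: 9.03
tool_pos: [0.5551, 0.1414, 0.0972]
eef_rot: [180.0, 0.1, -172.4]
ft_force: [0.4, -0.1, -0.1]
gripper_width: 0.687
finger_force: 0.0
```

>>> servo_tool(steps=[[[0,0,-0.1],[0,0,0]],[[0,0,-0.1],[0,0,0]],[[0,0,-0.08],[0,0,0]],[[0,0,0],[0,0,0]],[[0,0,0],[0,0,0]]])

```text
time: 9.45
tool_pos: [0.5544, 0.1409, 0.0849]
eef_rot: [180.0, -0.0, -172.4]
ft_force: [0.3, 0.0, 0.0]
gripper_width: 0.689
finger_force: 0.0
```

>>> servo_tool(steps=[[[0,0,0],[0,0,0]],[[0,0,0],[0,0,0]],[[0,0,0],[0,0,0]],[[0,0,0],[0,0,0]],[[0,0,0],[0,0,0]],[[0,0,0],[0,0,0]]], claw=255)

```text
time: 9.95
tool_pos: [0.5549, 0.141, 0.0856]
eef_rot: [-180.0, 0.1, -172.4]
ft_force: [0.2, -0.4, 3.2]
gripper_width: 0.434
finger_force: 61.1
```

>>> servo_tool(steps=[[[0,0,0.15],[0,0,0]],[[0,0,0.3],[0,0,0]],[[0,0,0.6],[0,0,0]],[[0,0,0.8],[0,0,0]],[[0,0,0.8],[0,0,0]],[[0,0,0.4],[0,0,0]]])

```text
time: 10.45
tool_pos: [0.5559, 0.1412, 0.2125]
eef_rot: [-180.0, 0.4, -172.4]
ft_force: [-0.1, 0.1, 0.5]
gripper_width: 0.428
finger_force: 60.9
```

>>> servo_tool(steps=[[[-0.1,-0.396,0],[0,0,-0.146]],[[-0.173,-0.696,0],[0,0,-0.156]],[[-0.173,-0.696,0],[0,0,-0.156]],[[-0.173,-0.696,0],[0,0,-0.156]],[[-0.173,-0.696,0],[0,0,-0.156]],[[-0.173,-0.696,0],[0,0,-0.156]],[[-0.173,-0.696,0],[0,0,-0.156]],[[-0.173,-0.696,0],[0,0,-0.156]],[[-0.173,-0.696,0],[0,0,-0.156]],[[-0.173,-0.696,0],[0,0,-0.156]],[[-0.173,-0.696,0],[0,0,-0.156]],[[-0.173,-0.696,0],[0,0,-0.156]],[[-0.173,-0.696,0],[0,0,-0.156]],[[-0.173,-0.696,0],[0,0,-0.156]],[[-0.073,-0.3,0],[0,0,-0.01]],[[0,0,0],[0,0,0]],[[0,0,0],[0,0,0]]])

```text
time: 11.87
tool_pos: [0.4575, -0.2488, 0.2075]
eef_rot: [179.9, 0.0, 176.6]
ft_force: [-0.6, 0.6, -1.1]
gripper_width: 0.427
finger_force: 60.9
```

```bash
cat > look.py <<'E'
from h import *
import sys
s=read_state(); print(s["tool_pos"],s["eef_rot"],s["ft_force"],s["gripper_width"],s["finger_force"])
p=viewer.grab_frame("top")
a=p["img"][170:310,260:440]; cv2.imwrite(sys.argv[1],cv2.resize(a,None,fx=4.2,fy=4.2,interpolation=cv2.INTER_CUBIC))
if len(sys.argv)>2:
    q=viewer.grab_frame("scene"); a=q["img"][180:300,140:300]; cv2.imwrite(sys.argv[2],cv2.resize(a,None,fx=5,fy=5,interpolation=cv2.INTER_CUBIC))
E
python3 look.py pics/j1.png pics/s1.png
```

```text
[ 0.45753504 -0.24878704  0.20750652] [1.79947413e+02 1.29921115e-02 1.76629629e+02] [-0.62645494  0.5989891  -1.13610372] 0.4267144703280778 60.88084101676941
```

View pics/s1.png

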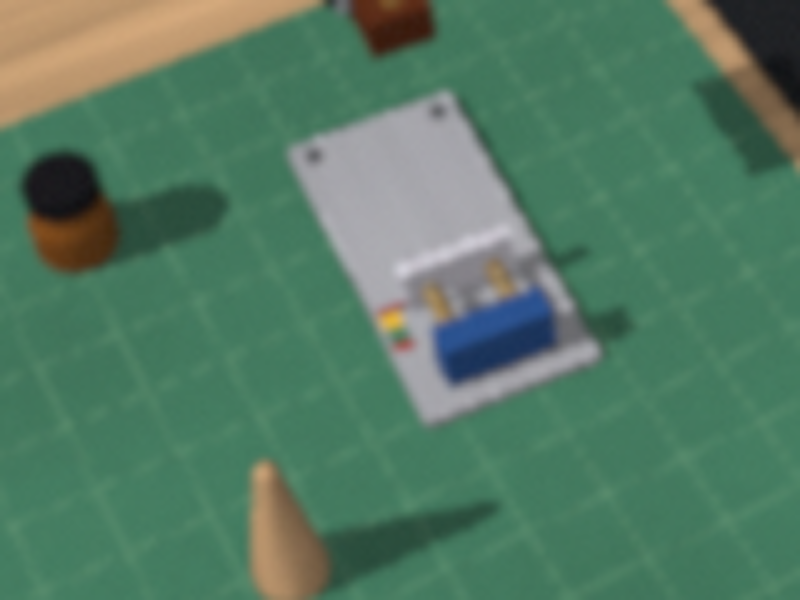

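The scene view shows the pin above the plate (~(395,20)), butt towards the fence (front edge ~(395–515, 230–270)), jar and cone untouched.

>>> servo_tool(steps=[[[0,0,-0.9],[0,0,0]],[[0,0,-0.9],[0,0,0]],[[0,0,-0.9],[0,0,0]],[[0,0,-0.8],[0,0,0]],[[0,0,-0.5],[0,0,0]],[[0,0,-0.35],[0,0,0]],[[0,0,0],[0,0,0]],[[0,0,0],[0,0,0]]])

```text
time: 12.63
tool_pos: [0.4573, -0.247, 0.0325]
eef_rot: [179.9, -0.1, 176.8]
ft_force: [0.5, -0.2, -0.4]
gripper_width: 0.43
finger_force: 60.9
```

```bash
python3 look.py pics/j2.png pics/s2.png
```

```text
[ 0.45730799 -0.24699881  0.03247035] [ 1.79910462e+02 -1.09920685e-01  1.76815771e+02] [ 0.52496899 -0.17932158 -0.3829122 ] 0.43039455123365783 60.88379144668579
```

View pics/s2.png

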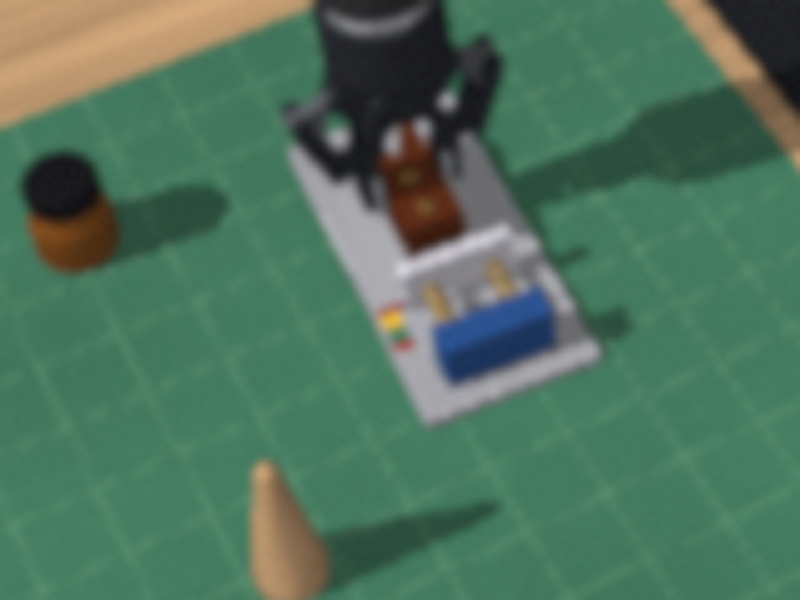

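View pics/j2.png

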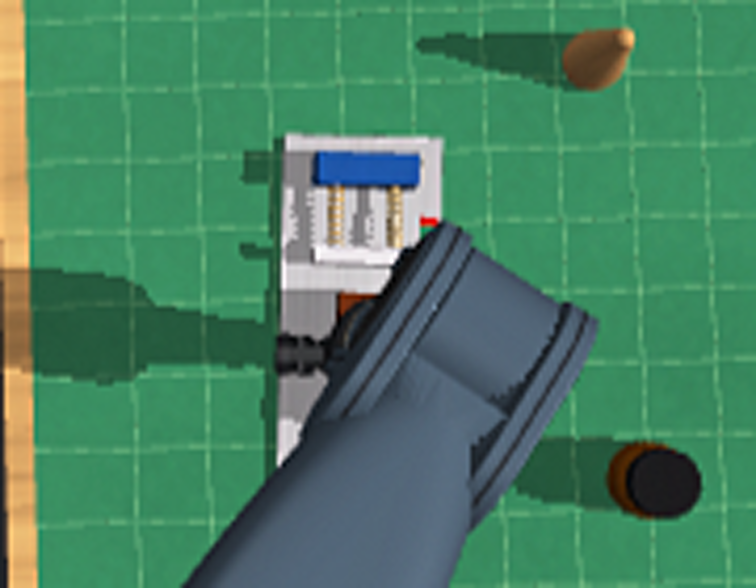

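Top: butt corner at (338,292), fence front corner at (313,262), so about 20 mm of gap and centred; the scene view shows it square and clear of everything. Lowering.

>>> servo_tool(steps=[[[0,0,-0.1],[0,0,0]],[[0,0,-0.08],[0,0,0]],[[0,0,0],[0,0,0]],[[0,0,0],[0,0,0]]])

```text
time: 13.07
tool_pos: [0.4577, -0.2488, 0.0261]
eef_rot: [-180.0, 0.0, 176.7]
ft_force: [0.3, 0.0, 0.0]
gripper_width: 0.432
finger_force: 60.9
```

>>> servo_tool(steps=[[[0,0,-0.03],[0,0,0]],[[0,0,-0.03],[0,0,0]],[[0,0,0],[0,0,0]],[[0,0,0],[0,0,0]]])

```text
time: 13.4
tool_pos: [0.4578, -0.2489, 0.0236]
eef_rot: [-180.0, 0.0, 176.7]
ft_force: [0.6, -0.7, 0.7]
gripper_width: 0.43
finger_force: 60.9
```

>>> servo_tool(steps=[[[0,0,-0.03],[0,0,0]],[[0,0,0],[0,0,0]],[[0,0,0],[0,0,0]]])

```text
time: 13.65
tool_pos: [0.4578, -0.249, 0.0236]
eef_rot: [-180.0, 0.0, 176.7]
ft_force: [-2.9, 1.3, 6.0]
gripper_width: 0.436
finger_force: 61.8
```

>>> servo_tool(steps=[[[0,0,0.02],[0,0,0]],[[0.1,-0.005,0],[0,0,0]],[[0.1,-0.006,0],[0,0,0]],[[0.1,-0.006,0],[0,0,0]],[[0.1,-0.005,0],[0,0,0]],[[0,0,0],[0,0,0]],[[0,0,0],[0,0,0]]])

```text
time: 14.23
tool_pos: [0.475, -0.2501, 0.0236]
eef_rot: [-180.0, 0.1, 176.7]
ft_force: [1.2, -0.6, 3.6]
gripper_width: 0.432
finger_force: 61.6
```

>>> servo_tool(steps=[[[0.1,-0.005,0],[0,0,0]],[[0.1,-0.006,0],[0,0,0]],[[0.1,-0.006,0],[0,0,0]],[[0,0,0],[0,0,0]],[[0,0,0],[0,0,0]],[[0,0,0],[0,0,0]]])

```text
time: 14.73
tool_pos: [0.4845, -0.2505, 0.0236]
eef_rot: [-180.0, -0.2, 176.7]
ft_force: [-5.0, 0.9, 9.0]
gripper_width: 0.43
finger_force: 62.1
```

>>> servo_tool(steps=[[[0.08,-0.004,0.012],[0,0,0]],[[0.08,-0.005,0],[0,0,0]],[[0.07,-0.004,0],[0,0,0]],[[0,0,0],[0,0,0]],[[0,0,0],[0,0,0]],[[0,0,0],[0,0,0]]])

```text
time: 15.23
tool_pos: [0.4916, -0.2509, 0.0236]
eef_rot: [-180.0, -0.4, 176.7]
ft_force: [-9.7, 0.2, 8.7]
gripper_width: 0.429
finger_force: 62.2
```

```bash
python3 look.py pics/j3.png pics/s3.png
```

```text
[ 0.49162183 -0.25087276  0.02363206] [-179.95881364   -0.40775242  176.65948779] [-9.70450402  0.20439111  8.69192288] 0.4293296112322492 62.157171964645386
```

View pics/s3.png

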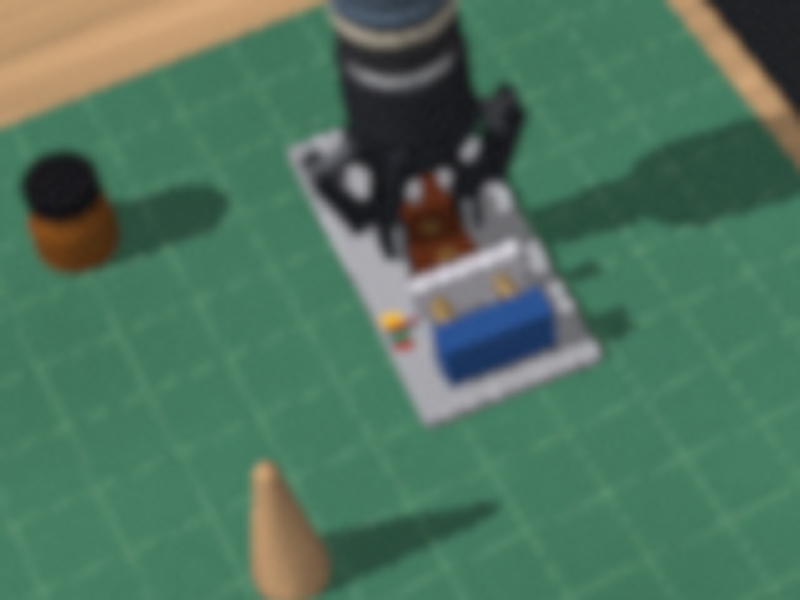

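View pics/j3.png

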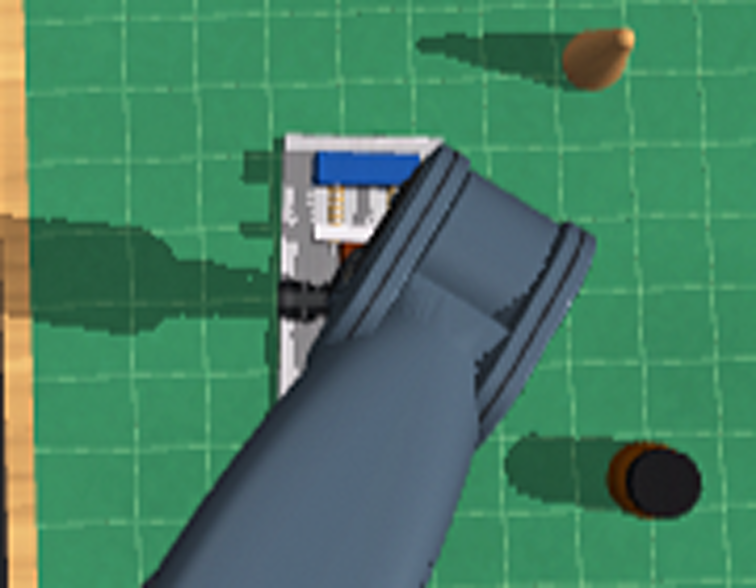

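The fence front moved from row 262 to ~241 (about 14 mm), and the pointer is in the early green; about 3.5 mm more is needed.

>>> servo_tool(steps=[[[0.06,-0.003,0.008],[0,0,0]],[[0.05,-0.003,0],[0,0,0]],[[0,0,0],[0,0,0]],[[0,0,0],[0,0,0]],[[0,0,0],[0,0,0]],[[0,0,0],[0,0,0]]])

```text
time: 15.83
tool_pos: [0.4949, -0.251, 0.0237]
eef_rot: [-180.0, -0.5, 176.6]
ft_force: [-11.8, -0.6, 10.8]
gripper_width: 0.428
finger_force: 62.3
```

```bash
python3 look.py pics/j4.png pics/s4.png; python3 - <<'E'
import cv2,numpy as np
for n in (2,3,4):
    a=cv2.imread(f"pics/j{n}.png",0); print(n,a[215:275:3,325:345].mean(1).round().astype(int))
a=cv2.imread("pics/j4.png")[100:330,260:470];b=cv2.imread("pics/s4.png")[170:400,280:610]
cv2.imwrite("pics/f.png",np.hstack([cv2.resize(a,(350,383)),cv2.resize(b,(450,383))]))
E
```

```text
[ 0.49491485 -0.25101913  0.02365485] [-179.96089637   -0.54042786  176.64153733] [-11.83554492  -0.58172409  10.75187773] 0.4280543148427546 62.26321220397949
2 [164 167 171 172 174 173 171 167 162 169 192 217 234 237 236 204 172 173
 197 211]
3 [165 162 174 200 233 246 237 239 186 120  91  95 104 104 103 103 102  99
  91  82]
4 [154 167 206 242 246 242 213 113  86 102  96 100 103 101 100  97  90  83
  75  67]
```

View pics/f.png

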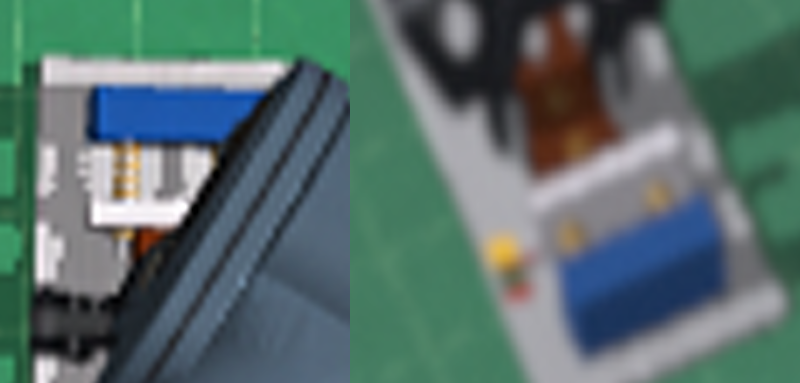

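The pointer is in the middle of the green, with about 17 mm of travel (8.5 N). The pin is flat, square and centred against the fence.

```bash
python3 -c "
from bench import job
print(job.finish_job())"
```

```text
the job is handed in; nothing more can be done
None
```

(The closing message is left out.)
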